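Stir two kinds of truffles together under the warming tube

ROBOT

A 6-joint arm with a two-finger parallel gripper is mounted at the origin on the work surface. World frame = base frame: x ahead of the robot, y to its left, z up, the work surface at z = 0. Lengths are in mm, angles in rad, forces in N, time in s.
With the tool pointing down it reaches from about 350 to 875 mm from the base axis. Payload 4.2 kg.
Tool frame: the origin (TCP) lies on the mounting face of the last link; the fingertips stand 173 mm ahead of it and the grasp point (between the pads) lies 155 mm ahead of it; z points along the fingers, y is the line along which they close (so a half turn about z gives the same grasp; the last joint's range is limited). The gripper opens to 85 mm and grips with 20 to 120 N. Pads are 22 mm wide; open, the fingers measure 114 mm over their backs; the gripper's body (76 mm by 85 mm) begins 54 mm behind the grasp point. The pads swing forward as they close: fully open they stand 13 mm farther back than shut.
Start: joints at [-1.088, 0.385, 0.008, 0, -1.194, -0.259], TCP at [138.728, -609.389, 404.712] pointing down, gripper open.
Joint ranges: [-3.14, 3.14], [-1.21, 2.06], [-1.07, 1.41], [-3.16, 2.05], [-2.99, -0.16], [-3.1, 3.1]. Speed limits (rad/s): [2.79, 2.79, 3.14, 3.14, 3.14, 3.14].

INTERFACE

Orientations are given as a unit quaternion [x, y, z, w].
In Python, from bench import arm gives the robot as it stands. The module is installed in compiled form; this text tells all that it offers.
- The arm moves only by the tool move_arm, never from a script. Its arguments are lists of equal length, an entry for each row: "fingers": the finger opening in mm, from 0 to 85.4; "travel": the shift along the tool's x, y, z in mm, a list of three; "dr": the turn, a rotation vector about the tool's x, y, z in rad, a list of three. A call has 1 to 10 rows; each row is the pose to reach, as a shift and turn from the pose commanded when the call began, along the tool's axes at that moment; what a row does not reach only later rows make up. A row lasts 1/10 s, in which the tool goes at most 50 mm and 8.59 degrees, less where a joint would pass 70% of its speed; a pose out of reach is approached as far as the arm can. A call with a gripper value outside its range is refused whole. The fingers move at their own pace and stop on an object; the grip force is fixed at half the most. Time passes only in rows, so rows that repeat a pose let the fingers close. It gives the time, the measured TCP pose, the force, the opening and the grip force at its end, in the units of the state.
- arm.read_state(): the state, without advancing time (a new reading comes with each control period).
- arm.get_image(name): name is "scene" or "top" or "wrist"; returns the picture (384x512x3 uint8, red, green, blue); there is no depth.
- arm.camera_model(name): a dict with "intrinsics" (3x3 intrinsics, pixels), "pose" (4x4, takes a point from camera to world coordinates). Camera axes: x right, y up, looking along -z (the intrinsics and any distortion apply to the point x, -y, -z); pixel columns grow to the right and rows downward; lengths in mm; the calibration is good to about 2 mm. A picture is of the moment at which its call begins: read the wrist's pose just before it. camera_model takes no time and is no camera call; for the wrist camera it gives the pose at the moment of the call.
- arm.job_done(): hands the job in; it is judged then, once.
The state is a dict: "clock": time; "joints": joint angles; "joint_vel": joint speeds; "joint_efforts": joint torques, N m; "position": TCP position; "ee_rot": TCP orientation; "contact_force": force on the tool from outside, world axes, zero at the start; "wrist_torque": the same for the moment, N m; "gripper_width": finger opening in mm; "grasp_force": force on a finger pad.
Only numpy, scipy, OpenCV 4.12 (cv2) and the standard library are available. Lean on these libraries where they do the work, as an engineer would, in place of code of your own. Each camera call takes 0.05 s, during which the arm holds its last target. There are 200 camera calls.

TASK

Take the wooden stirring stick from its sloping rest by the handle and stir the truffles in the bowl under the warming tube, without touching the tube, until at least two white ones have come over to what was the dark side of the bowl and at least two dark ones to what was the white side (the two white marks on the rim show the line between the sides). Then lay the stick back in its rest as you found it. Touch the truffles with the stick only, keep them all in the bowl, do not press the stick hard against the bowl, and leave the jar, the cup and the scraper alone.

Things in the scene. Friction and masses are not known exactly. Their poses are not given: they have to be found in the camera images.
- stick: loose wooden stirring stick 200 mm long, 70 g. Origin at its lower tip, z runs up along it. Lower 65 mm: pale round rod 16 mm thick with a round end. Above: darker handle bar 18 mm wide (y), 16 mm thick (x), up to z = 200 mm. It starts in the rest, leaning 35 degrees from vertical, handle end up and toward the robot
- stick_grip (a point): point on the handle's axis 158 mm up from its tip (42 mm below the handle's end), a good place to grip
- rest: fixed steel rest, grey base 190 x 90 mm; origin under its centre. Back plate leans 35 degrees, upper end to the rest's -x (robot side). The stick lies on the plate's +x face, tip on a ledge, between two pairs of guides 31 mm apart (5-35 and 60-90 mm up along it) that stand 6 mm proud of it: lift it out and lay it in square to the plate. Handle is free from 95 mm up
- rest_foot (a point): where the stick's tip (its origin) lies when it is in the rest: 60 mm along the rest's +x, 30 mm above the table
- rest_grip (a point): where the handle's grip point lies when the stick is in the rest
- warmer: fixed warming stand: steel plate 240 (x) x 320 (y) x 12 mm under the bowl, two 14 mm posts at its y = +-148 mm, and between them a level heater tube along its y, 18 mm thick (white collars 23 mm), axis 270 mm above the table over the bowl's middle. Origin at the centre of the plate's underside. Not to be touched
- bowl: fixed round blue bowl, centred on the warming stand; origin under its centre, 12 mm above the table. Inside: flat floor 5 mm above the origin to 30 mm radius, then rising at 12 degrees to 94 mm radius, then a steep wall to rim radius 115 mm, 46 mm above the origin. White marks on the rim at its y = +-113 mm: the line between them (x = 0) parts white (x < 0) from dark (x > 0) at the start
- white0: white (cream) truffle, a firm, smooth-shelled ball 30 mm across, about 16 g, loose in the bowl; origin at its centre
- white1: white (cream) truffle, a firm, smooth-shelled ball 30 mm across, about 16 g, loose in the bowl; origin at its centre
- white2: white (cream) truffle, a firm, smooth-shelled ball 30 mm across, about 16 g, loose in the bowl; origin at its centre
- white3: white (cream) truffle, a firm, smooth-shelled ball 30 mm across, about 16 g, loose in the bowl; origin at its centre
- white4: white (cream) truffle, a firm, smooth-shelled ball 30 mm across, about 16 g, loose in the bowl; origin at its centre
- dark0: dark brown truffle, a firm, smooth-shelled ball 30 mm across, about 16 g, loose in the bowl; origin at its centre
- dark1: dark brown truffle, a firm, smooth-shelled ball 30 mm across, about 16 g, loose in the bowl; origin at its centre
- dark2: dark brown truffle, a firm, smooth-shelled ball 30 mm across, about 16 g, loose in the bowl; origin at its centre
- dark3: dark brown truffle, a firm, smooth-shelled ball 30 mm across, about 16 g, loose in the bowl; origin at its centre
- dark4: dark brown truffle, a firm, smooth-shelled ball 30 mm across, about 16 g, loose in the bowl; origin at its centre
- jar: bystander: closed amber glass jar, 66 mm across, 95 mm high, origin at the centre of its underside
- cup: bystander: steel cup, 72 mm across, 75 mm high, origin at the centre of its underside
- scraper: bystander: bench scraper with a blue grip, standing on edge on its foot, 90 mm long (y), 30 mm deep (x), 90 mm high, origin at the centre of its underside

How it is judged (in metres and radians):
On the way, in this order (a step that is already met when the one before it is completed fails the run):
1. the stick's tip is down among the truffles in the bowl (tip within 75 mm of the bowl's axis and less than 30 mm above its underside) (horizontal distance between stick and bowl below 0.075 m and z of stick in the frame of bowl below 0.03 m), for 0.2 s.
2. at least two white truffles are across the middle line, on the dark side (bowl x above 0), and at least two dark ones on the white side (bowl x below 0) ((x of each of white0, white1 in the frame of bowl above 0 m or x of each of white0, white2 in the frame of bowl above 0 m or x of each of white0, white3 in the frame of bowl above 0 m or x of each of white0, white4 in the frame of bowl above 0 m or x of each of white1, white2 in the frame of bowl above 0 m or x of each of white1, white3 in the frame of bowl above 0 m or x of each of white1, white4 in the frame of bowl above 0 m or x of each of white2, white3 in the frame of bowl above 0 m or x of each of white2, white4 in the frame of bowl above 0 m or x of each of white3, white4 in the frame of bowl above 0 m) and (x of each of dark0, dark1 in the frame of bowl below 0 m or x of each of dark0, dark2 in the frame of bowl below 0 m or x of each of dark0, dark3 in the frame of bowl below 0 m or x of each of dark0, dark4 in the frame of bowl below 0 m or x of each of dark1, dark2 in the frame of bowl below 0 m or x of each of dark1, dark3 in the frame of bowl below 0 m or x of each of dark1, dark4 in the frame of bowl below 0 m or x of each of dark2, dark3 in the frame of bowl below 0 m or x of each of dark2, dark4 in the frame of bowl below 0 m or x of each of dark3, dark4 in the frame of bowl below 0 m)), for 0.2 s.
At the end, for the whole second after the job is handed in: every truffle lies still in the bowl, at least two white ones on what was the dark side of the middle line and at least two dark ones on what was the white side; the stick lies still in its rest, tip within 15 mm of rest_foot and grip point within 20 mm of rest_grip (all of step 2 and horizontal distance between each of white0, white1, white2, white3, white4, dark0, dark1, dark2, dark3, dark4 and bowl below 0.1 m and z of each of white0, white1, white2, white3, white4, dark0, dark1, dark2, dark3, dark4 in the frame of bowl below 0.06 m and linear speed of each of white0, white1, white2, white3, white4, dark0, dark1, dark2, dark3, dark4 below 0.03 m/s and distance between stick and rest_foot below 0.015 m and distance between stick_grip and rest_grip below 0.02 m and linear speed of stick below 0.02 m/s); the robot touches nothing.
It fails at once if the gripper or arm touches a truffle (over 0.5 N) (contact force between any of white0, white1, white2, white3, white4, dark0, dark1, dark2, dark3, dark4 and the fingers above 0.5 N or contact force between any of white0, white1, white2, white3, white4, dark0, dark1, dark2, dark3, dark4 and the arm above 0.5 N).
It fails at once if a truffle leaves the bowl (horizontal distance between any of white0, white1, white2, white3, white4, dark0, dark1, dark2, dark3, dark4 and bowl above 0.13 m).
It fails at once if the stick is pressed hard against the bowl (over 25 N) (contact force between stick and bowl above 25 N).
It fails at once if the gripper, arm or stick bumps the warming stand (over 3 N) (contact force between warmer and the fingers above 3 N or contact force between warmer and the arm above 3 N or contact force between warmer and stick above 3 N).
It fails at once if the jar, cup or scraper is pushed more than 20 mm or tipped (distance of any of jar, cup, scraper from where it was at the start of the episode above 0.02 m or angle between any of jar, cup, scraper's own z axis and vertical above 0.35 rad).
It also fails if it takes over 72 s, if anything falls off the work surface, if the arm or the gripper's body presses on something with over 40 N, if the wrist force passes 120 N, or if a joint passes its speed limit or range.

## Working session

There is one attempt and no reset: what is moved stays moved. The work goes in short steps, Python scripts to look and compute and a tool call to move; the robot and the scene stay as the last step left them, time stands still between calls to the robot, and variables do not carry over. Pictures are saved under pics/ and viewed, at most 10 in all, crops included, and the job is handed in when it is done.

Besides the shell and the picture viewer there is one more tool, called after "Emit:" as name(argument=value, ...) on one line, values as JSON. move_arm: Moves the arm, as the interface text tells. Its arguments: {"type":"object","properties":{"fingers":{"type":"array","items":{"type":"number"}},"travel":{"type":"array","items":{"type":"array","items":{"type":"number"}}},"dr":{"type":"array","items":{"type":"array","items":{"type":"number"}}}},"required":["fingers","travel","dr"]}

```bash
mkdir -p pics; python3 - <<'E'
from bench import arm
import cv2,numpy as np
s=arm.read_state();print({k:np.round(v,3).tolist() for k,v in s.items()})
for n in("scene","top"):
    m=arm.camera_model(n);print(n,np.round(m["intrinsics"],1).tolist(),np.round(m["pose"],3).tolist())
    cv2.imwrite(f"pics/{n}0.png",arm.get_image(n)[:,:,::-1])
E
```

```text
{'clock': 0.0, 'joints': [-1.088, 0.386, 0.007, -0.001, -1.194, -0.259], 'joint_vel': [-0.001, -0.001, 0.001, 0.002, 0.002, 0.001], 'joint_efforts': [0.0, -39.229, 18.84, 4.186, -0.005, 0.0], 'position': [138.696, -609.207, 403.605], 'ee_rot': [-0.112, 0.994, 0.001, -0.0], 'contact_force': [-0.256, -0.201, 0.408], 'wrist_torque': [-0.039, 0.03, 0.046], 'grasp_force': 0.0, 'gripper_width': 85.595}
scene [[347.1, 0.0, 257.7], [0.0, 347.1, 187.8], [0.0, 0.0, 1.0]] [[-0.575, -0.654, 0.491, 971.714], [0.818, -0.469, 0.334, 253.648], [0.012, 0.594, 0.805, 743.53], [0.0, 0.0, 0.0, 1.0]]
top [[374.1, 0.0, 254.8], [0.0, 374.1, 190.2], [0.0, 0.0, 1.0]] [[0.006, 0.992, -0.126, 461.991], [-0.999, 0.002, -0.032, -11.637], [-0.032, 0.126, 0.992, 1165.28], [0.0, 0.0, 0.0, 1.0]]
```

View pics/scene0.png

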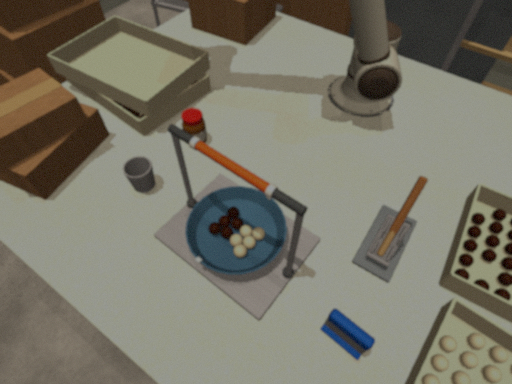

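View pics/top0.png

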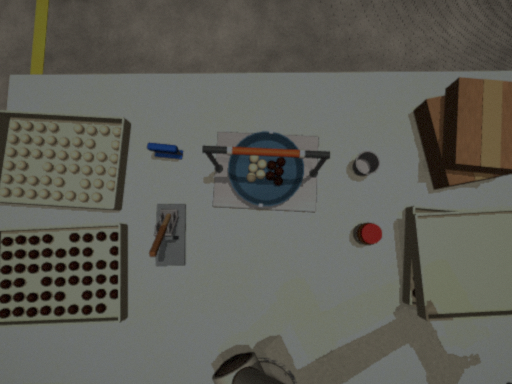

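```bash
python3 - <<'E'
import cv2,numpy as np
t=cv2.imread("pics/top0.png");s=cv2.imread("pics/scene0.png")
z=lambda im,x,y,w,h,f:cv2.resize(im[y:y+h,x:x+w],None,fx=f,fy=f,interpolation=cv2.INTER_CUBIC)
a=z(t,140,195,60,75,5);b=z(t,205,125,130,90,3.75)[:375]
c=z(s,345,170,90,112,10/3)
H=375
f=lambda i:cv2.convertScaleAbs(cv2.resize(i,(int(i.shape[1]*290/i.shape[0]),290)),alpha=1.6,beta=10)
r1=np.hstack([f(a),f(b)]);r2=np.hstack([f(c),f(z(s,150,120,175,190,3))])
W=max(r1.shape[1],r2.shape[1]);p=lambda r:np.pad(r,((0,0),(0,W-r.shape[1]),(0,0)))
o=np.vstack([p(r1),p(r2)]);print(o.shape,[f(i).shape for i in(a,b,c)]);cv2.imwrite("pics/crop0.png",o)
E
```

```text
(580, 650, 3) [(290, 232, 3), (290, 418, 3), (290, 233, 3)]
```

View pics/crop0.png

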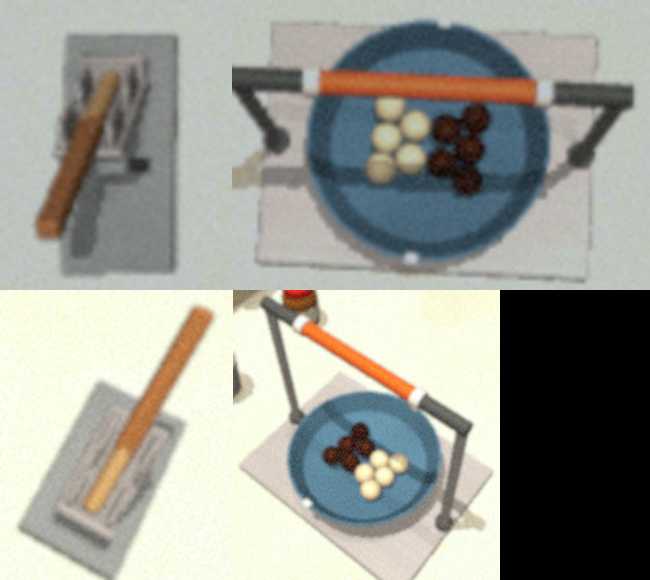

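```bash
cat > h.py <<'E'
import numpy as np,cv2
from bench import arm
def ray(n,uv,m=None):
    m=m or arm.camera_model(n);K=m["intrinsics"];P=np.array(m["pose"])
    d=np.linalg.inv(K)@[uv[0],uv[1],1];d=P[:3,:3]@[d[0],-d[1],-d[2]]
    return P[:3,3],d/np.linalg.norm(d)
def onz(n,uv,z,m=None):
    o,d=ray(n,uv,m);return o+d*(z-o[2])/d[2]
def tri(rays):
    A=[np.eye(3)-np.outer(d,d) for o,d in rays]
    p=np.linalg.solve(sum(A),sum(a@o for a,(o,d) in zip(A,rays)))
    return p,[round(float(np.linalg.norm(a@(p-o))),1) for a,(o,d) in zip(A,rays)]
def blob(mask,roi):
    x,y,w,h=roi;m=np.zeros_like(mask);m[y:y+h,x:x+w]=mask[y:y+h,x:x+w]
    n,l,st,c=cv2.connectedComponentsWithStats(m)
    return (l==1+np.argmax(st[1:,4])).astype(np.uint8)*255
E
python3 - <<'E'
from h import *
S=cv2.imread("pics/scene0.png");T=cv2.imread("pics/top0.png")
res={}
for n,im,roi in(("scene",S,(360,170,80,100)),("top",T,(140,195,50,70))):
    hsv=cv2.cvtColor(im,cv2.COLOR_BGR2HSV)
    def ax(mask):
        b=blob(mask,roi);p=np.argwhere(b)[:,::-1].astype(float);c=p.mean(0);v=np.linalg.svd(p-c,full_matrices=False)[2][0];v*=np.sign(v[1]) 
        t=(p-c)@v;return c,v,t.min()-.3,t.max()+.3,len(p)
    H,Sa=hsv[...,0],hsv[...,1]
    st=ax(((H>4)&(H<22)&(Sa>95)).astype(np.uint8)*255)
    dk=ax(((H>4)&(H<16)&(Sa>150)).astype(np.uint8)*255)
    for l,a in(("all",st),("handle",dk)):
        c,v,t0,t1,k=a;print(n,l,k,np.round([c+v*t0,c+v*t1],1).tolist())
    res[n]=(st,dk)
    x,y,w,h=roi
    cx=np.round(st[0]).astype(int)
    for t in np.linspace(st[2]-3,st[3]+3,12):
        q=np.round(st[0]+st[1]*t).astype(int);print(np.round(t,1),hsv[q[1],q[0]].tolist(),end=' ')
    print()
# 3D axis of the handle
pl=[]
for n in res:
    c,v=res[n][0][:2];o,d1=ray(n,c-10*v);_,d2=ray(n,c+10*v);nn=np.cross(d1,d2);pl.append((nn/np.linalg.norm(nn),o))
L=np.cross(pl[0][0],pl[1][0]);L/=np.linalg.norm(L);L*=np.sign(L[2]);print("axis",L,np.degrees(np.arccos(L[2])))
ends={"scene_hi":("scene",-1),"top_hi":("top",1)}
for nm,(n,s) in ends.items():
    for which in(0,1):
      c,v,t0,t1,_=res[n][which]
      for e,t in(("lo?",t0),("hi?",t1)):
        o,d=ray(n,c+v*t)
        # intersect ray with other view's plane
        on=[k for k in res if k!=n][0];q=pl[list(res).index(on)]
        print(n,"all" if which==0 else "handle",e,np.round(o+d*(q[0]@(q[1]-o))/(q[0]@d),1))
# bowl
hs=cv2.cvtColor(T,cv2.COLOR_BGR2HSV);b=blob(((hs[...,0]>90)&(hs[...,0]<120)&(hs[...,1]>100)).astype(np.uint8)*255,(205,120,125,100))
h=cv2.convexHull(max(cv2.findContours(b,0,1)[0],key=cv2.contourArea));e=cv2.fitEllipse(h);print("bowl ell",e,onz("top",e[0],58))
for uv in((232+0,0),):pass
f=lambda u,v:(205+(u-232)*130/418,125+v*130/418)
for p in((445,24),(411,258)):print("mark",onz("top",f(*p),58))
for p in((272,22),(597,37),(588,280),(257,263)):print("plate",onz("top",f(*p),12))
g=lambda u,v:(140+u/3.867,195+v/3.867)
for p in((66,35),(177,35),(172,272),(62,272)):print("rest",onz("top",g(*p),8))
for p in((311,81),(545,92)):print("collar",onz("top",f(*p),270))
E
```

```text
scene all 670 [[423.8, 177.0], [378.9, 254.9]]
scene handle 380 [[423.3, 177.8], [392.4, 231.2]]
-46.7 [32, 22, 150] -38.0 [12, 157, 114] -29.3 [14, 160, 113] -20.6 [13, 169, 113] -11.9 [15, 180, 112] -3.1 [13, 172, 108] 5.6 [12, 169, 110] 14.3 [14, 182, 105] 23.0 [18, 125, 133] 31.7 [16, 125, 135] 40.5 [17, 128, 134] 49.2 [15, 26, 117] 
top all 262 [[168.7, 213.5], [151.3, 255.9]]
top handle 153 [[164.5, 224.4], [151.4, 255.1]]
-27.0 [17, 21, 84] -22.3 [17, 118, 82] -17.6 [15, 118, 84] -12.9 [17, 135, 81] -8.2 [14, 150, 68] -3.5 [13, 173, 62] 1.2 [12, 167, 67] 5.9 [13, 176, 68] 10.6 [11, 166, 63] 15.3 [11, 150, 68] 20.0 [12, 162, 85] 24.7 [54, 11, 117] 
axis [-0.5855422  -0.01227492  0.81054899] 35.850396358696734
scene all lo? [419.1 284.  195.5]
scene all hi? [534.4 286.4  35.9]
scene handle lo? [420.3 284.  193.9]
scene handle hi? [497.3 285.4  88.1]
top all lo? [532.9 286.4  38. ]
top all hi? [414.  283.9 202.6]
top handle lo? [498.3 285.8  82.6]
top handle hi? [415.8 283.9 201.5]
bowl ell ((265.3619384765625, 173.26904296875), (61.2507209777832, 74.49478149414062), 89.97613525390625) [653.71055665  -6.92583346  58.        ]
mark [779.51262624 -24.44373426  58.        ]
mark [557.47827993   6.72234753  58.        ]
plate [795.20345825 146.10407872  12.        ]
plate [ 779.20783928 -173.73495028   12.        ]
plate [ 540.99824674 -161.62564587   12.        ]
plate [556.05926142 156.07988332  12.        ]
rest [564.32864273 332.01052771   8.        ]
rest [564.65222873 241.53997842   8.        ]
rest [376.46695839 239.9123156    8.        ]
rest [375.70045413 327.73760202   8.        ]
collar [674.30088518  80.07609256 270.        ]
collar [665.59128294 -97.66806523 270.        ]
```

```bash
cat >> h.py <<'E'
from scipy.spatial.transform import Rotation as Ro
def Rt(a,psi):  # tool leaning a outward (z pointing along psi), y to the left
    h=np.array([np.cos(psi),np.sin(psi),0]);z=np.sin(a)*h-np.cos(a)*np.array([0,0,1]);y=np.array([-np.sin(psi),np.cos(psi),0])
    return Ro.from_matrix(np.c_[np.cross(y,z),y,z])
def rows(wps,step=45,p=None,R=None,dec=0):
    """wps: (pos,Rot) TCP targets; prints calls of rows, each call relative to its start"""
    s=arm.read_state()
    p=np.array(s["position"]) if p is None else p;R=Ro.from_quat(s["ee_rot"]) if R is None else R
    out=[]
    for q,Q in wps:
        q=np.array(q,float);rv=(R.inv()*Q).as_rotvec()
        n=max(1,int(np.ceil(max(np.linalg.norm(q-p)/step,np.linalg.norm(rv)/.14))))
        for i in range(1,n+1):out.append((p+(q-p)*i/n,R*Ro.from_rotvec(rv*i/n)))
        p,R=q,Q
    s=arm.read_state();p0=np.array(s["position"]);R0=Ro.from_quat(s["ee_rot"])
    for k in range(0,len(out),10):
        c=out[k:k+10]
        print("travel",[[round(float(v),dec) for v in R0.inv().apply(a-p0)] for a,_ in c])
        print("dr",[[round(float(v),3) for v in (R0.inv()*b).as_rotvec()] for _,b in c])
        p0,R0=c[-1]
E
python3 - <<'E'
from h import *
s=arm.read_state();R0=Ro.from_quat(s["ee_rot"]);m=np.array(arm.camera_model("wrist")["pose"])
print("cam in tool",np.round(R0.inv().apply(m[:3,3]-s["position"]),1),np.round(R0.inv().as_matrix()@m[:3,:3],2).tolist())
R=Rt(np.radians(35),.02);g=np.array([442,285,160]);print(g-235*R.as_matrix()[:,2])
rows([((420,-350,420),R0),((430,0,410),R),((g-235*R.as_matrix()[:,2]),R)],step=47)
E
```

```text
cam in tool [80.3 -0.9 31.1] [[0.0, 0.95, 0.31], [1.0, -0.0, -0.0], [-0.0, 0.31, -0.95]]
[307.23649465 282.30437047 352.50073041]
travel [[-37.0, 21.0, -2.0], [-74.0, 42.0, -4.0], [-111.0, 63.0, -5.0], [-147.0, 85.0, -7.0], [-184.0, 106.0, -9.0], [-221.0, 127.0, -11.0], [-258.0, 148.0, -12.0], [-295.0, 169.0, -14.0], [-332.0, 190.0, -16.0], [-343.0, 233.0, -15.0]]
dr [[0.0, 0.0, 0.0], [0.0, 0.0, 0.0], [0.0, 0.0, 0.0], [0.0, 0.0, 0.0], [0.0, 0.0, 0.0], [0.0, 0.0, 0.0], [0.0, 0.0, 0.0], [0.0, 0.0, 0.0], [0.0, 0.0, 0.0], [0.008, -0.076, 0.025]]
travel [[-10.0, 43.0, 2.0], [-20.0, 85.0, 4.0], [-29.0, 128.0, 5.0], [-39.0, 171.0, 7.0], [-49.0, 213.0, 9.0], [-59.0, 256.0, 11.0], [-68.0, 299.0, 12.0], [-58.0, 342.0, 20.0], [-49.0, 385.0, 27.0], [-39.0, 428.0, 34.0]]
dr [[0.008, -0.076, 0.025], [0.016, -0.152, 0.049], [0.024, -0.228, 0.074], [0.032, -0.304, 0.098], [0.04, -0.381, 0.123], [0.048, -0.457, 0.147], [0.056, -0.533, 0.172], [0.056, -0.533, 0.172], [0.056, -0.533, 0.172], [0.056, -0.533, 0.172]]
travel [[18.0, 41.0, -3.0], [37.0, 81.0, -6.0], [55.0, 122.0, -9.0], [74.0, 163.0, -11.0]]
dr [[0.0, 0.0, 0.0], [0.0, 0.0, 0.0], [0.0, 0.0, 0.0], [0.0, 0.0, 0.0]]
```

Emit:
move_arm(fingers=[85,85,85,85,85,85,85,85,85,85], travel=[[-37,21,-2],[-74,42,-4],[-111,63,-5],[-147,85,-7],[-184,106,-9],[-221,127,-11],[-258,148,-12],[-295,169,-14],[-332,190,-16],[-343,233,-15]], dr=[[0,0,0],[0,0,0],[0,0,0],[0,0,0],[0,0,0],[0,0,0],[0,0,0],[0,0,0],[0,0,0],[0.008,-0.076,0.025]])

```text
clock: 1.1
position: [425.1, -305.2, 418.3]
ee_rot: [-0.099, 0.994, 0.0, 0.038]
contact_force: [-0.1, 1.6, -0.3]
gripper_width: 84.9
grasp_force: 0.0
```

Emit:
move_arm(fingers=[85,85,85,85,85,85,85,85,85,85], travel=[[-10,43,2],[-20,85,4],[-29,128,5],[-39,171,7],[-49,213,9],[-59,256,11],[-68,299,12],[-58,342,20],[-49,385,27],[-39,428,34]], dr=[[0.008,-0.076,0.025],[0.016,-0.152,0.049],[0.024,-0.228,0.074],[0.032,-0.304,0.098],[0.04,-0.381,0.123],[0.048,-0.457,0.147],[0.056,-0.533,0.172],[0.056,-0.533,0.172],[0.056,-0.533,0.172],[0.056,-0.533,0.172]])

```text
clock: 2.1
position: [401.3, 60.4, 397.5]
ee_rot: [-0.009, 0.954, 0.001, 0.3]
contact_force: [1.0, -0.1, 0.3]
gripper_width: 85.2
grasp_force: 0.0
```

Emit:
move_arm(fingers=[85,85,85,85,85], travel=[[18,41,-3],[37,81,-6],[55,122,-9],[74,163,-11],[74,163,-11]], dr=[[0,0,0],[0,0,0],[0,0,0],[0,0,0],[0,0,0]])

```text
clock: 2.6
position: [357.7, 202.1, 405.3]
ee_rot: [-0.024, 0.961, 0.005, 0.274]
contact_force: [0.4, 1.3, 1.0]
gripper_width: 84.8
grasp_force: 0.0
```

```bash
python3 - <<'E'
from h import *
s=arm.read_state();print(s["clock"],np.round(s["position"],1),np.round(Ro.from_quat(s["ee_rot"]).as_matrix(),3).tolist(),np.round(s["joints"],2),np.round(s["contact_force"],1))
w=arm.get_image("wrist");m=arm.camera_model("wrist")
np.savez("w1.npz",K=m["intrinsics"],P=m["pose"]);cv2.imwrite("pics/w1.png",w[:,:,::-1])
print(np.round(m["intrinsics"],1).tolist())
E
```

```text
2.6 [357.7 202.1 405.3] [[-0.848, -0.049, 0.527], [-0.043, 0.999, 0.023], [-0.528, -0.003, -0.85]] [ 0.91 -0.08 -0.86  0.84 -0.57 -3.1 ] [0.4 1.3 1. ]
[[308.0, 0.0, 254.2], [0.0, 308.0, 184.8], [0.0, 0.0, 1.0]]
```

View pics/w1.png

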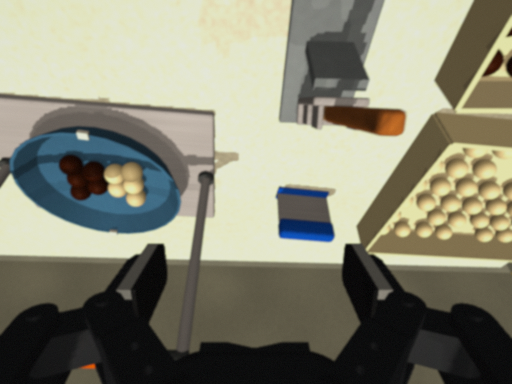

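```bash
python3 - <<'E'
from h import *
R=Rt(np.radians(25),.02);g=np.array([442,285,160]);q=g-240*R.as_matrix()[:,2];print(q)
Z=lambda t:R*Ro.from_rotvec([0,0,t])
a=np.array([358,202,405])
rows([(a,Z(-1.1)),(a*.5+q*.5,Z(-2.2)),(q,Z(-np.pi))])
E
```

```text
[340.59190218 282.97156758 377.51386889]
travel [[-0.0, -0.0, -0.0], [-0.0, -0.0, -0.0], [-0.0, -0.0, -0.0], [-0.0, -0.0, -0.0], [-0.0, -0.0, -0.0], [-0.0, -0.0, -0.0], [-0.0, -0.0, -0.0], [-0.0, -0.0, -0.0], [2.0, 5.0, 1.0], [3.0, 10.0, 2.0]]
dr [[-0.007, 0.014, -0.134], [-0.014, 0.028, -0.268], [-0.021, 0.042, -0.402], [-0.028, 0.056, -0.536], [-0.035, 0.07, -0.669], [-0.042, 0.084, -0.803], [-0.049, 0.098, -0.937], [-0.056, 0.112, -1.071], [-0.064, 0.11, -1.208], [-0.072, 0.107, -1.346]]
travel [[-5.0, 3.0, 1.0], [-9.0, 5.0, 2.0], [-14.0, 8.0, 3.0], [-19.0, 10.0, 5.0], [-23.0, 13.0, 6.0], [-28.0, 15.0, 7.0], [-33.0, 18.0, 8.0], [-39.0, 21.0, 9.0], [-44.0, 24.0, 11.0], [-49.0, 27.0, 12.0]]
dr [[-0.0, 0.0, -0.138], [0.0, 0.0, -0.275], [0.0, 0.0, -0.413], [0.0, 0.0, -0.55], [0.0, 0.0, -0.688], [0.0, 0.0, -0.825], [0.0, 0.0, -0.96], [0.0, 0.0, -1.094], [0.0, 0.0, -1.229], [-0.0, -0.0, -1.363]]
travel [[-4.0, -5.0, 1.0], [-8.0, -9.0, 3.0], [-12.0, -14.0, 4.0]]
dr [[-0.0, -0.0, -0.135], [-0.0, 0.0, -0.269], [0.0, 0.0, -0.404]]
```

Emit:
move_arm(fingers=[85,85,85,85,85,85,85,85,85,85], travel=[[0,0,0],[0,0,0],[0,0,0],[0,0,0],[0,0,0],[0,0,0],[0,0,0],[0,0,0],[2,5,1],[3,10,2]], dr=[[-0.007,0.014,-0.134],[-0.014,0.028,-0.268],[-0.021,0.042,-0.402],[-0.028,0.056,-0.536],[-0.035,0.07,-0.669],[-0.042,0.084,-0.803],[-0.049,0.098,-0.937],[-0.056,0.112,-1.071],[-0.064,0.11,-1.208],[-0.072,0.107,-1.346]])

```text
clock: 3.65
position: [356.3, 208.5, 400.3]
ee_rot: [-0.627, 0.748, -0.137, 0.166]
contact_force: [0.7, 0.3, -0.6]
gripper_width: 84.7
grasp_force: 0.0
```

Emit:
move_arm(fingers=[85,85,85,85,85,85,85,85,85,85], travel=[[-5,3,1],[-9,5,2],[-14,8,3],[-19,10,5],[-23,13,6],[-28,15,7],[-33,18,8],[-39,21,9],[-44,24,11],[-49,27,12]], dr=[[0,0,-0.138],[0,0,-0.275],[0,0,-0.413],[0,0,-0.55],[0,0,-0.688],[0,0,-0.825],[0,0,-0.96],[0,0,-1.094],[0,0,-1.229],[0,0,-1.363]])

```text
clock: 4.65
position: [345.3, 261.7, 382.0]
ee_rot: [0.959, -0.186, 0.212, -0.043]
contact_force: [0.2, 0.3, -0.2]
gripper_width: 84.9
grasp_force: 0.0
```

```bash
python3 - <<'E'
from h import *
s=arm.read_state();print(s["clock"],np.round(s["position"],1),np.round(Ro.from_quat(s["ee_rot"]).as_matrix(),3).tolist(),np.round(s["joints"],2))
R=Rt(np.radians(25),.02);g=np.array([442,285,160]);q=g-240*R.as_matrix()[:,2]
rows([(q,R*Ro.from_rotvec([0,0,np.pi]))])
E
```

```text
4.65 [345.3 261.7 382. ] [[0.841, -0.339, 0.421], [-0.375, -0.927, 0.003], [0.39, -0.16, -0.907]] [ 1.06  0.01 -0.78  0.64 -0.66 -0.36]
travel [[-5.0, -6.0, 1.0], [-9.0, -12.0, 1.0], [-14.0, -17.0, 2.0]]
dr [[0.002, 0.0, -0.134], [0.004, 0.0, -0.268], [0.006, 0.0, -0.402]]
```

Emit:
move_arm(fingers=[85,85,85,85,85], travel=[[-5,-6,1],[-9,-12,1],[-14,-17,2],[-14,-17,2],[-14,-17,2]], dr=[[0.002,0,-0.134],[0.004,0,-0.268],[0.006,0,-0.402],[0.006,0,-0.402],[0.006,0,-0.402]])

```text
clock: 5.15
position: [340.2, 283.0, 377.9]
ee_rot: [0.976, 0.006, 0.216, -0.003]
contact_force: [-0.4, 0.3, 0.8]
gripper_width: 84.8
grasp_force: 0.0
```

```bash
python3 - <<'E'
from h import *
s=arm.read_state();print(s["clock"],np.round(s["position"],1),np.round(Ro.from_quat(s["ee_rot"]).as_matrix(),3).tolist(),np.round(s["joints"],2))
w=arm.get_image("wrist");m=arm.camera_model("wrist")
np.savez("w2.npz",K=m["intrinsics"],P=m["pose"]);cv2.imwrite("pics/w2.png",w[:,:,::-1])
E
```

```text
5.15 [340.2 283.  377.9] [[0.906, 0.013, 0.423], [0.01, -1.0, 0.009], [0.423, -0.004, -0.906]] [ 1.1   0.03 -0.77  0.65 -0.66 -0.01]
```

View pics/w2.png

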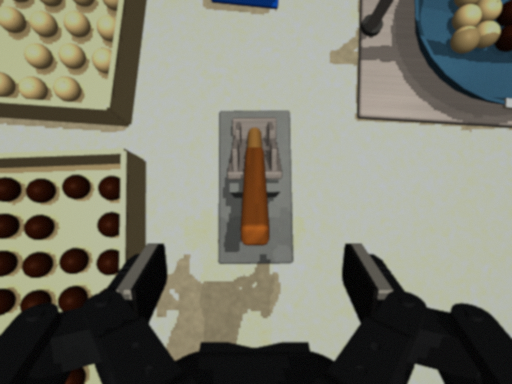

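```bash
python3 - <<'E'
from h import *
z=np.load("w2.npz");M={"intrinsics":z["K"],"pose":z["P"]}
im=cv2.imread("pics/w2.png");hsv=cv2.cvtColor(im,cv2.COLOR_BGR2HSV);H,S,V=[hsv[...,i].astype(int) for i in range(3)]
b=blob(((H>3)&(H<22)&(S>110)).astype(np.uint8)*255,(215,105,80,160))
for y in range(124,248,5):
    x=np.where(b[y])[0];print(y,(x.min()+x.max())/2 if len(x) else None,len(x),hsv[y,255].tolist(),end=' | ')
print()
e,r=tri([ray("w",(255.5,233),M),ray("top",(152.2,253.9)),ray("scene",(423,178.2))]);print("end",e,r)
e,r=tri([ray("top",(152.2,253.9)),ray("scene",(423,178.2))]);print("end2",e,r)
# axis planes: wrist handle midline with the top and scene ones
def pln(n,a,b,m=None):
    o,d1=ray(n,a,m);_,d2=ray(n,b,m);k=np.cross(d1,d2);return k/np.linalg.norm(k),o
P=[pln("scene",(423.8,177),(378.9,254.9)),pln("top",(168.7,213.5),(151.3,255.9))]
rw=[np.array([z0]) for z0 in(60,160)]
for z0 in(60,110,160,190):
    A=np.array([k for k,o in P]+[[0,0,1]]);c=[k@o for k,o in P]+[z0];print(z0,np.linalg.solve(A,c),"expected x",530.2-(z0-30)*np.tan(np.radians(35)))
# rest base corners in the wrist picture at z=8
for uv in((220,111),(290,111),(293,262),(218,262)):print("corner",onz("w",uv,8,M))
E
```

```text
124 None 0 [13, 35, 139] | 129 254.0 9 [16, 162, 142] | 134 254.0 13 [16, 162, 145] | 139 254.0 13 [17, 171, 143] | 144 254.0 15 [16, 165, 145] | 149 254.0 17 [13, 209, 106] | 154 254.5 18 [13, 211, 109] | 159 254.0 19 [13, 211, 110] | 164 254.5 20 [12, 207, 111] | 169 254.0 21 [12, 209, 112] | 174 254.0 21 [12, 204, 114] | 179 254.5 22 [13, 216, 112] | 184 254.5 22 [12, 206, 115] | 189 254.0 23 [12, 208, 114] | 194 254.5 26 [12, 206, 115] | 199 254.5 24 [12, 205, 117] | 204 254.0 25 [13, 207, 112] | 209 254.5 26 [12, 206, 110] | 214 254.5 26 [13, 208, 108] | 219 254.0 27 [13, 211, 109] | 224 254.5 28 [13, 212, 124] | 229 254.5 28 [13, 207, 160] | 234 254.5 28 [13, 212, 147] | 239 254.5 28 [13, 208, 135] | 244 254.0 19 [12, 154, 88] | 
end [419.14510362 284.04812315 191.9957183 ] [0.8, 1.1, 0.4]
end2 [418.58774999 284.5224848  191.26366214] [0.7, 0.7]
60 [516.73440388 286.11337478  60.        ] expected x 509.19377385370876
110 [480.67930151 285.31315116 110.        ] expected x 474.1833969432233
160 [444.62419914 284.51292754 160.        ] expected x 439.1730200327378
190 [422.99113771 284.03279337 190.        ] expected x 418.1667938864465
corner [564.73329914 330.35799472   8.        ]
corner [565.81305633 241.79822975   8.        ]
corner [379.11511301 238.17464744   8.        ]
corner [377.8133474  327.70185542   8.        ]
```

Emit:
move_arm(fingers=[85,85,85,85,85,85], travel=[[0,0,30],[-1,0,55],[-1,0,75],[-1,0,86],[-1,0,86],[-1,0,86]], dr=[[0,0,0],[0,0,0],[0,0,0],[0,0,0],[0,0,0],[0,0,0]])

```text
clock: 5.8
position: [375.7, 284.4, 300.4]
ee_rot: [0.976, 0.007, 0.217, -0.004]
contact_force: [0.2, 0.8, 0.3]
gripper_width: 85.1
grasp_force: 0.0
```

Emit:
move_arm(fingers=[40,14,10,10,10,10,10,10,10,10], travel=[[0,0,0],[0,0,0],[0,0,0],[0,0,0],[0,0,0],[0,0,0],[0,0,0],[0,0,0],[0,0,0],[0,0,0]], dr=[[0,0,0],[0,0,0],[0,0,0],[0,0,0],[0,0,0],[0,0,0],[0,0,0],[0,0,0],[0,0,0],[0,0,0]])

```text
clock: 6.8
position: [375.4, 285.0, 300.4]
ee_rot: [0.976, 0.008, 0.217, -0.004]
contact_force: [-2.4, 0.2, 5.4]
gripper_width: 17.5
grasp_force: 58.8
```

```bash
cat >> h.py <<'E'
G=np.array([375.4,285.0,300.4]);RG=Ro.from_quat([0.976,0.008,0.217,-0.004]);OFF=np.array([157.,1.3,-271.5])
B=np.array([668.2,-8.6]);BX=np.array([-.139,-.990]);BY=np.array([.990,-.139])
def balls(im=None):
    im=arm.get_image("top")[:,:,::-1] if im is None else im
    hsv=cv2.cvtColor(np.ascontiguousarray(im),cv2.COLOR_BGR2HSV);r=im[128:212,220:312]
    big=cv2.resize(im[125:215,205:335],None,fx=4,fy=4,interpolation=cv2.INTER_CUBIC)
    return big
E
python3 - <<'E'
from h import *
T=[(565,287,52),(565,287,100),(590,150,100),(598,-8,95)]
rows([(np.array(t)-OFF,RG) for t in T],step=40)
t=cv2.imread("pics/top0.png");im=t[125:215,205:335];hsv=cv2.cvtColor(im,cv2.COLOR_BGR2HSV);H,S,V=[hsv[...,i].astype(int) for i in range(3)]
for n,m in(("white",(H<40)&(V>115)&(S>25)),("dark",(V<50)&((H<25)|(H>160)))):
    m=m.astype(np.uint8)*255;m[:15]=0;m[70:]=0;m[:,:40]=0;m[:,100:]=0
    M4=cv2.resize(m,None,fx=4,fy=4);d=cv2.distanceTransform((M4>127).astype(np.uint8),cv2.DIST_L2,5)
    P=[]
    for k in range(5):
        _,mx,_,l=cv2.minMaxLoc(d);
        if mx<6:break
        cv2.circle(d,l,17,0,-1);w=onz("top",(205+(l[0]-1.5)/4,125+(l[1]-1.5)/4),35)[:2]-B;P.append((round(float(mx)),np.round([w@BX,w@BY]).tolist()))
    print(n,m.sum()//255,P)
E
```

```text
travel [[39.0, -0.0, -7.0], [50.0, -0.0, -29.0], [60.0, -0.0, -51.0], [65.0, 34.0, -48.0], [70.0, 68.0, -46.0], [75.0, 103.0, -44.0], [80.0, 137.0, -42.0], [81.0, 176.0, -40.0], [82.0, 216.0, -39.0], [83.0, 256.0, -37.0]]
dr [[-0.0, -0.0, -0.0], [-0.0, -0.0, -0.0], [-0.0, -0.0, -0.0], [-0.0, -0.0, -0.0], [-0.0, -0.0, -0.0], [-0.0, -0.0, -0.0], [-0.0, -0.0, -0.0], [-0.0, -0.0, -0.0], [-0.0, -0.0, -0.0], [-0.0, -0.0, -0.0]]
travel [[1.0, 40.0, 2.0]]
dr [[0.0, 0.0, 0.0]]
white 34 []
dark 313 [(16, [38.0, 3.0]), (16, [40.0, 32.0]), (16, [16.0, -15.0]), (16, [39.0, -27.0]), (15, [14.0, 18.0])]
```

Emit:
move_arm(fingers=[10,10,10,10,10,10], travel=[[10,0,-2],[20,0,-4],[39,0,-7],[50,0,-29],[60,0,-51],[60,0,-51]], dr=[[0,0,0],[0,0,0],[0,0,0],[0,0,0],[0,0,0],[0,0,0]])

```text
clock: 7.4
position: [408.6, 286.3, 374.4]
ee_rot: [0.976, 0.007, 0.218, -0.006]
contact_force: [-0.4, -0.1, -0.1]
gripper_width: 17.0
grasp_force: 58.8
```

Emit:
move_arm(fingers=[10,10,10,10,10,10,10,10,10,10], travel=[[5,34,3],[10,68,5],[15,103,7],[20,137,9],[21,176,11],[22,216,12],[23,256,14],[24,296,15],[24,296,15],[24,296,15]], dr=[[0,0,0],[0,0,0],[0,0,0],[0,0,0],[0,0,0],[0,0,0],[0,0,0],[0,0,0],[0,0,0],[0,0,0]])

```text
clock: 8.4
position: [441.0, -11.3, 366.0]
ee_rot: [0.976, 0.007, 0.216, -0.003]
contact_force: [0.3, -0.0, -0.8]
gripper_width: 17.3
grasp_force: 59.1
```

```bash
python3 - <<'E'
from h import *
s=arm.read_state();print(s["clock"],np.round(s["position"],1),np.round(s["ee_rot"],3),np.round(s["joints"],2),"tip exp",np.array(s["position"])+OFF)
ims={n:arm.get_image(n)[:,:,::-1] for n in("scene","top","wrist")};m=arm.camera_model("wrist")
np.savez("w3.npz",K=m["intrinsics"],P=m["pose"])
for n in ims:cv2.imwrite(f"pics/{n}3.png",ims[n])
w=ims["wrist"];a=cv2.resize(w,(400,300));b=cv2.resize(ims["top"][120:220,190:323],(400,300),interpolation=cv2.INTER_CUBIC);c=cv2.resize(ims["scene"][110:290,120:360],(400,300),interpolation=cv2.INTER_CUBIC)
cv2.imwrite("pics/c3.png",np.vstack([np.hstack([a,b]),np.hstack([c,c*0])]))
E
```

```text
8.4 [441.  -11.3 366. ] [ 0.976  0.007  0.216 -0.003] [ 0.37  0.02 -0.72  0.34 -0.44  0.94] tip exp [597.97792519 -10.00067398  94.50651871]
```

View pics/c3.png

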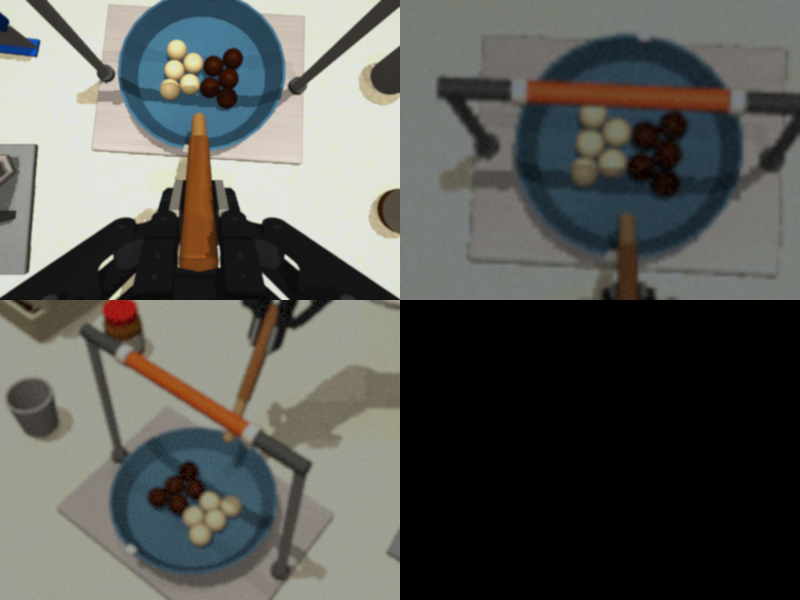

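```bash
python3 - <<'E'
from h import *
print("tip",tri([ray("top",(265.5,191.5)),ray("scene",(258,193.5))]))
s=arm.read_state();R=Ro.from_quat(s["ee_rot"])
T=[(598,-9,64),(599,-9,33)]
T+=[(663-42*np.cos(t),-8.6+48*np.sin(t),33) for t in np.linspace(0,2*np.pi,19)]
T+=[(663-42*np.cos(t),-8.6+48*np.sin(t),33) for t in (.4,.8,1.2)]
rows([(np.array(t)-OFF,R) for t in T],step=40)
E
```

```text
tip (array([592.36420171,  -5.68977687,  99.50775593]), [2.3, 2.3])
travel [[-13.0, 1.0, 28.0], [-25.0, 1.0, 57.0], [-5.0, 1.0, 66.0], [-3.0, -16.0, 67.0], [4.0, -30.0, 70.0], [14.0, -40.0, 75.0], [27.0, -46.0, 81.0], [40.0, -46.0, 87.0], [52.0, -40.0, 93.0], [62.0, -29.0, 97.0]]
dr [[0.0, 0.0, 0.0], [0.0, 0.0, 0.0], [0.0, 0.0, 0.0], [0.0, 0.0, 0.0], [0.0, 0.0, 0.0], [0.0, 0.0, 0.0], [0.0, 0.0, 0.0], [0.0, 0.0, 0.0], [0.0, 0.0, 0.0], [0.0, 0.0, 0.0]]
travel [[6.0, 15.0, 3.0], [8.0, 31.0, 4.0], [6.0, 47.0, 3.0], [-1.0, 62.0, -1.0], [-11.0, 72.0, -6.0], [-24.0, 78.0, -11.0], [-37.0, 77.0, -18.0], [-49.0, 71.0, -23.0], [-59.0, 61.0, -28.0], [-66.0, 46.0, -31.0]]
dr [[0.0, 0.0, 0.0], [0.0, 0.0, 0.0], [0.0, 0.0, 0.0], [0.0, 0.0, 0.0], [0.0, 0.0, 0.0], [0.0, 0.0, 0.0], [0.0, 0.0, 0.0], [0.0, 0.0, 0.0], [0.0, 0.0, 0.0], [0.0, 0.0, 0.0]]
travel [[-2.0, -16.0, -1.0], [1.0, -35.0, 1.0], [10.0, -51.0, 5.0], [23.0, -61.0, 11.0]]
dr [[0.0, 0.0, 0.0], [0.0, 0.0, 0.0], [0.0, 0.0, 0.0], [0.0, 0.0, 0.0]]
```

Emit:
move_arm(fingers=[10,10,10,10,10,10,10,10,10,10], travel=[[-13,1,28],[-25,1,57],[-6,1,69],[-4,-16,70],[3,-30,73],[13,-40,78],[26,-46,84],[39,-46,90],[51,-40,96],[61,-29,100]], dr=[[0,0,0],[0,0,0],[0,0,0],[0,0,0],[0,0,0],[0,0,0],[0,0,0],[0,0,0],[0,0,0],[0,0,0]])

```text
clock: 9.55
position: [539.5, 22.2, 302.2]
ee_rot: [0.976, 0.009, 0.217, -0.004]
contact_force: [0.7, 0.1, -0.2]
gripper_width: 17.0
grasp_force: 59.1
```

Emit:
move_arm(fingers=[10,10,10,10,10,10,10,10,10,10], travel=[[6,15,3],[8,31,4],[6,47,3],[-1,62,-1],[-11,72,-6],[-24,78,-11],[-37,77,-18],[-49,71,-23],[-59,61,-28],[-66,46,-31]], dr=[[0,0,0],[0,0,0],[0,0,0],[0,0,0],[0,0,0],[0,0,0],[0,0,0],[0,0,0],[0,0,0],[0,0,0]])

```text
clock: 10.55
position: [466.1, -25.5, 302.5]
ee_rot: [0.976, 0.008, 0.217, -0.004]
contact_force: [1.2, 0.2, -0.9]
gripper_width: 17.3
grasp_force: 59.1
```

```bash
python3 - <<'E'
from h import *
s=arm.read_state();print(s["clock"],np.round(s["position"],1),np.round(s["ee_rot"],3),"tip exp",np.array(s["position"])+OFF)
w=arm.get_image("wrist")[:,:,::-1];m=arm.camera_model("wrist");t=arm.get_image("top")[:,:,::-1]
np.savez("w4.npz",K=m["intrinsics"],P=m["pose"]);cv2.imwrite("pics/w4.png",w);cv2.imwrite("pics/t4.png",t)
a=cv2.resize(w,(480,360));b=cv2.resize(t[120:220,190:323],(320,240),interpolation=cv2.INTER_CUBIC)
cv2.imwrite("pics/c4.png",np.hstack([a,np.pad(b,((0,120),(0,0),(0,0)))]))
E
```

```text
10.55 [466.1 -25.5 302.5] [ 0.976  0.008  0.217 -0.004] tip exp [623.10674404 -24.16454788  31.01367506]
```

View pics/c4.png

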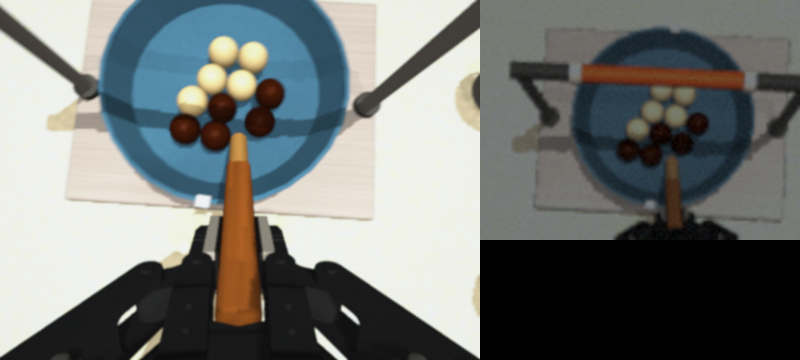

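```bash
python3 - <<'E'
from h import *
R=Ro.from_quat(arm.read_state()["ee_rot"])
T=[(663-42*np.cos(t),-8.6+48*np.sin(t),31) for t in np.linspace(-.35+.35,2*np.pi-.35,18)]+[(612,-18,32),(605,-12,40)]
rows([(np.array(t)-OFF,R) for t in T],step=40)
E
```

```text
travel [[-1.0, -16.0, -1.0], [2.0, -32.0, 0.0], [9.0, -46.0, 4.0], [19.0, -57.0, 9.0], [31.0, -62.0, 14.0], [45.0, -62.0, 21.0], [57.0, -56.0, 26.0], [67.0, -45.0, 31.0], [73.0, -30.0, 34.0], [75.0, -14.0, 35.0]]
dr [[0.0, 0.0, 0.0], [0.0, 0.0, 0.0], [0.0, 0.0, 0.0], [0.0, 0.0, 0.0], [0.0, 0.0, 0.0], [0.0, 0.0, 0.0], [0.0, 0.0, 0.0], [0.0, 0.0, 0.0], [0.0, 0.0, 0.0], [0.0, 0.0, 0.0]]
travel [[-3.0, 16.0, -1.0], [-9.0, 31.0, -5.0], [-20.0, 41.0, -9.0], [-32.0, 47.0, -15.0], [-45.0, 46.0, -21.0], [-58.0, 40.0, -27.0], [-68.0, 29.0, -32.0], [-74.0, 15.0, -35.0], [-84.0, 7.0, -40.0], [-87.0, 1.0, -50.0]]
dr [[0.0, 0.0, 0.0], [0.0, 0.0, 0.0], [0.0, 0.0, 0.0], [0.0, 0.0, 0.0], [0.0, 0.0, 0.0], [0.0, 0.0, 0.0], [0.0, 0.0, 0.0], [0.0, 0.0, 0.0], [0.0, 0.0, 0.0], [0.0, 0.0, 0.0]]
```

Emit:
move_arm(fingers=[10,10,10,10,10,10,10,10,10,10], travel=[[-1,-16,-1],[2,-32,0],[9,-46,4],[19,-57,9],[31,-62,14],[45,-62,21],[57,-56,26],[67,-45,31],[73,-30,34],[75,-14,35]], dr=[[0,0,0],[0,0,0],[0,0,0],[0,0,0],[0,0,0],[0,0,0],[0,0,0],[0,0,0],[0,0,0],[0,0,0]])

```text
clock: 11.65
position: [550.6, -10.6, 302.2]
ee_rot: [0.976, 0.008, 0.217, -0.005]
contact_force: [-0.3, 0.1, -1.3]
gripper_width: 17.4
grasp_force: 59.1
```

Emit:
move_arm(fingers=[10,10,10,10,10,10,10,10,10,10], travel=[[-3,16,-1],[-9,31,-5],[-20,41,-9],[-32,47,-15],[-45,46,-21],[-58,40,-27],[-68,29,-32],[-74,15,-35],[-84,7,-40],[-87,1,-50]], dr=[[0,0,0],[0,0,0],[0,0,0],[0,0,0],[0,0,0],[0,0,0],[0,0,0],[0,0,0],[0,0,0],[0,0,0]])

```text
clock: 12.65
position: [446.4, -14.2, 309.6]
ee_rot: [0.977, 0.008, 0.215, -0.003]
contact_force: [0.1, -0.2, -1.9]
gripper_width: 17.0
grasp_force: 59.0
```

```bash
python3 - <<'E'
from h import *
s=arm.read_state();R=Ro.from_quat(s["ee_rot"]);print(s["clock"],np.round(s["position"],1),np.round(s["ee_rot"],3),"tip exp",np.array(s["position"])+OFF)
w=arm.get_image("wrist")[:,:,::-1];m=arm.camera_model("wrist");t=arm.get_image("top")[:,:,::-1]
np.savez("w5.npz",K=m["intrinsics"],P=m["pose"]);cv2.imwrite("pics/w5.png",w);cv2.imwrite("pics/t5.png",t)
a=cv2.resize(w,(480,360));b=cv2.resize(t[120:220,190:323],(320,240),interpolation=cv2.INTER_CUBIC)
cv2.imwrite("pics/c5.png",np.hstack([a,np.pad(b,((0,120),(0,0),(0,0)))]))
E
```

```text
12.65 [446.4 -14.2 309.6] [ 0.977  0.008  0.215 -0.003] tip exp [603.40259886 -12.93597877  38.11219352]
```

View pics/c5.png

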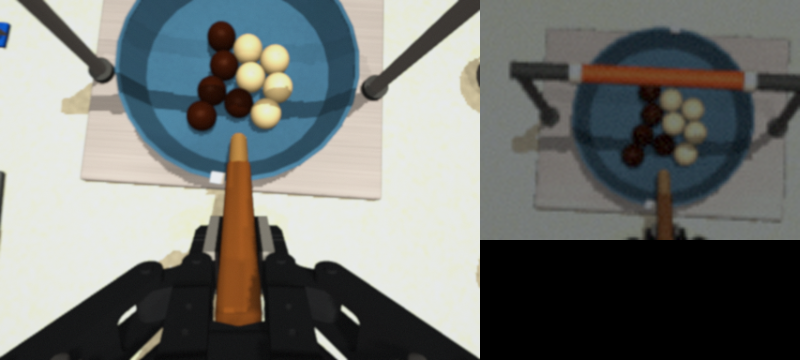

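```bash
python3 - <<'E'
from h import *
for n in("w4","w5","wrist3"):
    im=cv2.imread(f"pics/{n}.png");hsv=cv2.cvtColor(im,cv2.COLOR_BGR2HSV);H,S=hsv[...,0],hsv[...,1]
    b=blob(((H>3)&(H<24)&(S>110)).astype(np.uint8)*255,(230,138,50,200));p=np.argwhere(b);y=p[:,0].min();r=p[p[:,0]==y+15][:,1];r2=p[p[:,0]==y+80][:,1];print(n,y,p[:,0].max(),r.mean(),r2.mean())
T=[(600,-12,98),(590,150,100),(566,287,100),(565,287,53)]
rows([(np.array(t)-OFF,RG) for t in T],step=42)
E
```

```text
w4 138 337 246.3448275862069 254.0
w5 142 337 254.0 254.0
wrist3 145 337 254.0 253.5
travel [[10.0, -0.0, -27.0], [20.0, -1.0, -54.0], [19.0, -41.0, -55.0], [17.0, -82.0, -56.0], [16.0, -122.0, -57.0], [15.0, -163.0, -58.0], [10.0, -197.0, -61.0], [5.0, -231.0, -63.0], [-0.0, -266.0, -65.0], [-5.0, -300.0, -67.0]]
dr [[-0.001, -0.0, 0.0], [-0.001, -0.001, 0.001], [-0.001, -0.001, 0.001], [-0.001, -0.001, 0.001], [-0.001, -0.001, 0.001], [-0.001, -0.001, 0.001], [-0.001, -0.001, 0.001], [-0.001, -0.001, 0.001], [-0.001, -0.001, 0.001], [-0.001, -0.001, 0.001]]
travel [[-10.0, 0.0, 21.0], [-21.0, 0.0, 42.0]]
dr [[0.0, 0.0, 0.0], [0.0, 0.0, 0.0]]
```

Emit:
move_arm(fingers=[10,10,10,10,10,10,10,10,10,10], travel=[[10,0,-27],[20,-1,-54],[19,-41,-55],[17,-82,-56],[16,-122,-57],[15,-163,-58],[10,-197,-61],[5,-231,-63],[0,-266,-65],[-5,-300,-67]], dr=[[0,0,0],[0,0,0],[0,0,0],[0,0,0],[0,0,0],[0,0,0],[0,0,0],[0,0,0],[0,0,0],[0,0,0]])

```text
clock: 13.75
position: [410.4, 286.6, 370.6]
ee_rot: [0.976, 0.008, 0.217, -0.004]
contact_force: [0.8, -0.8, -1.1]
gripper_width: 17.3
grasp_force: 59.1
```

Emit:
move_arm(fingers=[10,10,10,10], travel=[[-10,0,21],[-21,0,42],[-21,0,42],[-21,0,42]], dr=[[0,0,0],[0,0,0],[0,0,0],[0,0,0]])

```text
clock: 14.15
position: [409.9, 285.2, 323.8]
ee_rot: [0.976, 0.008, 0.217, -0.004]
contact_force: [-0.6, -0.8, 0.5]
gripper_width: 17.3
grasp_force: 59.1
```

```bash
python3 - <<'E'
from h import *
s=arm.read_state();print(s["clock"],np.round(s["position"],1),np.round(s["ee_rot"],4),np.round(s["contact_force"],1))
n=np.array([.819,.016,.574])
rows([(G+30*n,RG),(G+20*n,RG),(G+12*n,RG),(G+6*n,RG),(G+3*n,RG),(G,RG)],step=40,dec=1)
ims={n:arm.get_image(n)[:,:,::-1] for n in("scene","top","wrist")}
a=cv2.resize(ims["wrist"],(480,360));b=cv2.resize(ims["scene"][150:290,330:440],(283,360),interpolation=cv2.INTER_CUBIC)
cv2.imwrite("pics/c6.png",np.hstack([a,b]))
E
```

```text
14.15 [409.9 285.2 323.8] [ 0.9762  0.0078  0.2166 -0.0035] [-0.6 -0.8  0.5]
travel [[-11.6, -0.4, 1.4], [-21.5, -0.4, 3.2], [-29.3, -0.3, 4.6], [-35.3, -0.3, 5.6], [-38.2, -0.3, 6.1], [-41.2, -0.3, 6.6]]
dr [[0.001, 0.001, -0.0], [0.001, 0.001, -0.0], [0.001, 0.001, -0.0], [0.001, 0.001, -0.0], [0.001, 0.001, -0.0], [0.001, 0.001, -0.0]]
```

View pics/c6.png

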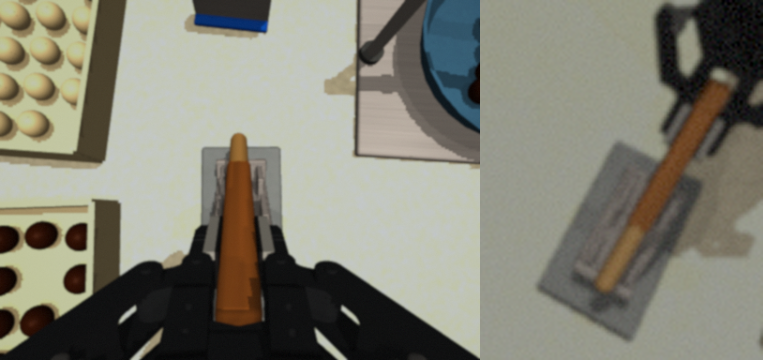

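Emit:
move_arm(fingers=[10,10,10,10,10,10,10,10], travel=[[-12,0,-1],[-22,0,1],[-29,0,2],[-35,0,3],[-38,0,4],[-41,0,5],[-41,0,6],[-41,0,6]], dr=[[0,0,0],[0,0,0],[0,0,0],[0,0,0],[0,0,0],[0,0,0],[0,0,0],[0,0,0]])

```text
clock: 15.1
position: [375.4, 285.3, 301.8]
ee_rot: [0.976, 0.008, 0.217, -0.005]
contact_force: [1.9, 0.1, 1.0]
gripper_width: 16.8
grasp_force: 59.3
```

Emit:
move_arm(fingers=[20,25,40,60,85,85,85,85], travel=[[0,0,0],[0,0,0],[0,0,0],[0,0,0],[0,0,0],[0,0,0],[0,0,0],[0,0,0]], dr=[[0,0,0],[0,0,0],[0,0,0],[0,0,0],[0,0,0],[0,0,0],[0,0,0],[0,0,0]])

```text
clock: 15.9
position: [374.9, 284.9, 301.1]
ee_rot: [0.976, 0.008, 0.217, -0.004]
contact_force: [-0.1, 0.1, -0.6]
gripper_width: 85.1
grasp_force: 0.0
```

Emit:
move_arm(fingers=[85,85,85,85,85,85], travel=[[0,0,-15],[0,0,-35],[0,0,-60],[0,0,-86],[0,0,-86],[0,0,-86]], dr=[[0,0,0],[0,0,0],[0,0,0],[0,0,0],[0,0,0],[0,0,0]])

```text
clock: 16.5
position: [338.3, 284.0, 379.3]
ee_rot: [0.976, 0.008, 0.217, -0.005]
contact_force: [0.0, -0.5, -0.2]
gripper_width: 85.3
grasp_force: 0.0
```

```bash
python3 - <<'E'
from h import *
s=arm.read_state();print(s["clock"],np.round(s["position"],1))
ims={n:arm.get_image(n)[:,:,::-1] for n in("scene","top","wrist")}
for n in ims:cv2.imwrite(f"pics/{n}7.png",ims[n])
for f in("w2","wrist7"):
    hsv=cv2.cvtColor(cv2.imread(f"pics/{f}.png"),cv2.COLOR_BGR2HSV);H,S=hsv[...,0],hsv[...,1]
    p=np.argwhere(blob(((H>3)&(H<22)&(S>110)).astype(np.uint8)*255,(215,105,80,160)));print(f,p.min(0),p.max(0))
for f in("scene0","scene7"):
    hsv=cv2.cvtColor(cv2.imread(f"pics/{f}.png"),cv2.COLOR_BGR2HSV);H,S=hsv[...,0],hsv[...,1]
    p=np.argwhere(blob(((H>4)&(H<22)&(S>95)).astype(np.uint8)*255,(360,160,80,110)));print(f,p.min(0),p.max(0))
a=cv2.resize(ims["wrist"],(480,360));b=cv2.resize(ims["top"][120:220,190:323],(320,240),interpolation=cv2.INTER_CUBIC)
cv2.imwrite("pics/c7.png",np.hstack([a,np.pad(b,((0,120),(0,0),(0,0)))]))
E
```

```text
16.5 [338.3 284.  379.3]
w2 [128 241] [244 268]
wrist7 [126 238] [243 266]
scene0 [177 377] [255 426]
scene7 [177 378] [256 427]
```

View pics/c7.png

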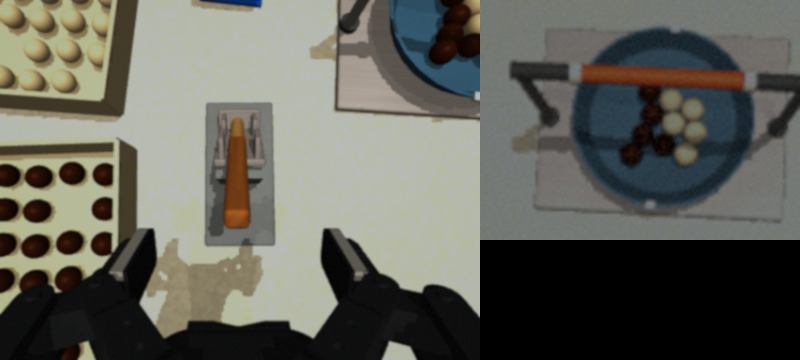

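The stick is back in its rest, within a pixel of where it started. The truffles lie still: about four dark ones are on the old white side and all five white ones are on the old dark side.

```bash
python3 -c "
from bench import arm
print(arm.job_done())"
```

```text
the job is handed in; nothing more can be done
None
```

The job is handed in, but no verdict came back: the last pictures show all five white truffles and about four of the five dark ones across the line, every truffle in the bowl, and the stick back in its rest at about 16.5 s of the 72 s allowed.

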